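# Line up the ingredient canisters by size beside the kitchen scale

## Task

Get the counter ready for weighing out: stand the four steel canisters on the four round marks of the wooden board in order of size, the smallest on the mark nearest the kitchen scale and the largest on the mark farthest from it. Set each one upright in the middle of its mark, one canister to a mark, and never let one tip over on the way.

Things in the scene. Friction and masses are not known exactly. Their poses are not given: they have to be found in the camera images.
- canister_small: the smallest of four closed round steel canisters of one shape, loose, standing upright: 36 mm in diameter, 44 mm tall to the flat top of its lid, with an upright black cylindrical knob 20 mm in diameter and 26 mm tall on the middle of the lid (top of knob 70 mm above the underside). The lid does not come off. Origin: centre of the underside; z up along its axis.
- canister_medium: the second smallest of four closed round steel canisters of one shape, loose, standing upright: 46 mm in diameter, 58 mm tall to the flat top of its lid, with an upright black cylindrical knob 20 mm in diameter and 26 mm tall on the middle of the lid (top of knob 84 mm above the underside). The lid does not come off. Origin: centre of the underside; z up along its axis.
- canister_large: the second largest of four closed round steel canisters of one shape, loose, standing upright: 56 mm in diameter, 72 mm tall to the flat top of its lid, with an upright black cylindrical knob 20 mm in diameter and 26 mm tall on the middle of the lid (top of knob 98 mm above the underside). The lid does not come off. Origin: centre of the underside; z up along its axis.
- canister_largest: the largest of four closed round steel canisters of one shape, loose, standing upright: 66 mm in diameter, 86 mm tall to the flat top of its lid, with an upright black cylindrical knob 20 mm in diameter and 26 mm tall on the middle of the lid (top of knob 112 mm above the underside). The lid does not come off. Origin: centre of the underside; z up along its axis.
- mark_a: first mark, at the right-hand (-y) end of the row: round brown inlay 70 mm across, flush in the top of a fixed wooden board (110 by 330 mm, 18 mm thick); four marks in a straight row, 80 mm apart. Origin: centre of the mark, on the board's top; y runs along the row to its left-hand end, x away from the robot, z up. A fence on the board's far edge rises 14 mm above its top, 54 mm past the centres.
- mark_b: second mark from the right: round brown inlay 70 mm across, flush in the top of a fixed wooden board (110 by 330 mm, 18 mm thick); four marks in a straight row, 80 mm apart. Origin: centre of the mark, on the board's top; y runs along the row to its left-hand end, x away from the robot, z up. A fence on the board's far edge rises 14 mm above its top, 54 mm past the centres.
- mark_c: third mark from the right: round brown inlay 70 mm across, flush in the top of a fixed wooden board (110 by 330 mm, 18 mm thick); four marks in a straight row, 80 mm apart. Origin: centre of the mark, on the board's top; y runs along the row to its left-hand end, x away from the robot, z up. A fence on the board's far edge rises 14 mm above its top, 54 mm past the centres.
- mark_d: fourth mark, at the left-hand (+y) end of the row: round brown inlay 70 mm across, flush in the top of a fixed wooden board (110 by 330 mm, 18 mm thick); four marks in a straight row, 80 mm apart. Origin: centre of the mark, on the board's top; y runs along the row to its left-hand end, x away from the robot, z up. A fence on the board's far edge rises 14 mm above its top, 54 mm past the centres.
- scale: flat white kitchen scale with a steel platform and a dark display, 150 mm by 140 mm, 38 mm high, fixed beyond one end of the row of marks, sometimes the left, sometimes the right (a lidded steel pot, 156 mm across and 113 mm high, stands fixed beyond the other end). It only tells which end of the row is which. Origin: centre of the underside.
Not all that is in view belongs to the job. What is shaped like the canister_small but green or orange is not meant.

How it is judged:
By the outcome, as a careful person would: the job done as asked, in the order asked, and still so for the second after the job is handed in, with the robot touching nothing.
It also fails if it takes over 96 s, if anything falls off the work surface, if the arm or the gripper's body presses on something with over 40 N, if the wrist force passes 120 N, or if a joint passes its speed limit or range.

## Robot

A 6-joint arm with a two-finger parallel gripper is mounted at the origin on the work surface. World frame = base frame: x ahead of the robot, y to its left, z up, the work surface at z = 0. Lengths are in m, angles in degrees, forces in N, time in s.
With the tool pointing down it reaches from about 0.3 to 1 m from the base axis. Payload 5.1 kg.
Tool frame: the origin (TCP) lies on the centre line of the jaws, within the pads' length; the fingertips stand 17 mm ahead of it and the grasp point (between the pads) lies 2 mm behind it; x points along the fingers, y is the direction in which the jaws open and shut, and the axes are right-handed (so a half turn about x gives the same grasp; the last joint's range is limited). The gripper opens to 95 mm and grips with 3 to 60 N. Pads are 20 mm wide; open, the fingers measure 119 mm over their backs; the gripper's body (75 mm by 180 mm) begins 59 mm behind the grasp point.
Start: joints at [70.841, 7.093, 94.555, -0, 78.352, -4.733], TCP at [0.162, 0.629, 0.232] pointing down, gripper open.
Joint ranges: [-149.61, 149.61], [-58.7, 133.49], [1.44, 155.28], [-77.14, 257.14], [18.33, 153.61], [-166.67, 166.67]. Speed limits (degrees/s): [147.25, 147.25, 180, 180, 180, 180].

## Interface

Orientations are given as a 3x3 rotation matrix whose columns are the frame's x, y, z axes.
In Python, from station import r, viewer gives the robot as it stands. The module is installed in compiled form; this text tells all that it offers.
- The arm moves only by the tool carry_out, never from a script. Its argument "rows" is a list that holds one entry, the list of rows, each a list of 7 numbers: the turn, a rotation vector about the world's x, y, z in units of 6 degrees (1.0 is 6 degrees), then the shift along the world's x, y, z in cm, then the closure in counts, from 0 (fully open) to 255 (shut). A call has 1 to 12 rows; each row is the pose to reach, as a shift and turn from the pose commanded when the call began; what a row does not reach only later rows make up. A row lasts 1/8 s, in which the tool goes at most 62.5 mm and 10.7 degrees, less where a joint would pass 70% of its speed; a pose out of reach is approached as far as the arm can. A call with a gripper value outside its range is refused whole. The fingers move at their own pace and stop on an object; the grip force is fixed at half the most. Time passes only in rows, so rows that repeat a pose let the fingers close. It gives the time, the measured TCP pose, the force and the opening at its end, in the units of the state.
- r.sense(): the state, without advancing time (a new reading comes with each control period).
- viewer.capture(name): name is "side" or "top"; returns a dict with "pixels" (384x512x3 uint8, red, green, blue), "fx", "fy", "cx", "cy" (pixels), "R" (3x3) and "t" (3): a world point X has camera coordinates R X + t. Camera axes: x right, y down, z forward; pixel columns grow to the right and rows downward; lengths in m; the calibration is good to about 2 mm. A picture is of the moment at which its call begins. There is no depth.
- r.close_job(): hands the job in, once; it reports no verdict.
The state is a dict: "clock": time; "joint_positions": joint angles; "qvel": joint speeds; "effort": joint torques, N m; "tool_pos": TCP position; "orientation": TCP orientation; "force": force on the tool from outside, world axes, zero at the start; "moment": the same for the moment, N m; "opening": opening from 0.0 (shut) to 1.0 (fully open).
Only numpy, scipy, OpenCV 4.12 (cv2) and the standard library are available. Lean on these libraries where they do the work, as an engineer would, in place of code of your own. Each camera call takes 0.05 s, during which the arm holds its last target.

## Working session

There is one attempt and no reset: what is moved stays moved. The work goes in short steps, Python scripts to look and compute and a tool call to move; the robot and the scene stay as the last step left them, time stands still between calls to the robot, and variables do not carry over. Pictures are saved under pics/ and viewed, and the job is handed in when it is done.

Besides the shell and the picture viewer there is one more tool, called after "Call:" as name(argument=value, ...), one argument or row to a line, values as JSON. carry_out: Moves the arm, as the interface text tells. Its arguments: {"type":"object","properties":{"rows":{"type":"array"}},"required":["rows"]}

```bash
mkdir -p pics; cat > h.py <<'E'
import numpy as np, cv2
from station import r, viewer
def snap(n,tag):
    c=viewer.capture(n); cv2.imwrite(f'pics/{tag}.png',c['pixels'][:,:,::-1]); np.savez(f'{tag}_cam.npz',**c); return c
def ray(c,u,v):
    R=np.array(c['R']);t=np.array(c['t']); d=R.T@np.array([(u-c['cx'])/c['fx'],(v-c['cy'])/c['fy'],1]); return -R.T@t,d
def onz(c,u,v,z):
    o,d=ray(c,u,v); return o+d*(z-o[2])/d[2]
def proj(c,X):
    p=np.array(c['R'])@np.array(X)+np.array(c['t']); return c['fx']*p[0]/p[2]+c['cx'],c['fy']*p[1]/p[2]+c['cy']
def tri(c1,p1,c2,p2):
    o1,d1=ray(c1,*p1);o2,d2=ray(c2,*p2)
    d1/=np.linalg.norm(d1);d2/=np.linalg.norm(d2)
    s=np.linalg.lstsq(np.stack([d1,-d2],1),o2-o1,rcond=None)[0]
    a=o1+s[0]*d1;b=o2+s[1]*d2
    return (a+b)/2,np.linalg.norm(a-b)
E
python3 - <<'E'
from h import *
for n in('side','top'):
    c=snap(n,n+'0'); print(n,c['fx'],c['cx'],c['cy'],-np.array(c['R']).T@c['t'],np.round(c['R'],3).tolist())
s=r.sense();print(s['clock'],s['tool_pos'],np.round(s['orientation'],3).tolist(),s['opening'],s['force'])
E
```

```text
side 476.5041939898207 258.0232306163196 185.66686446027154 [ 0.24372814 -0.76031477  0.82803736] [[0.932, -0.362, -0.004], [-0.253, -0.642, -0.724], [0.259, 0.676, -0.69]]
top 475.14342217622317 252.89102056917082 196.19019600558573 [0.26507979 0.01553204 1.24162293] [[0.045, -0.999, 0.001], [-0.978, -0.044, -0.202], [0.202, 0.008, -0.979]]
0.1 [0.161798   0.62898586 0.23049801] [[-0.001, 0.249, 0.968], [-0.002, 0.968, -0.249], [-1.0, -0.002, -0.0]] 1.0000630401840545 [-0.6158043   0.14432185 -0.15326202]
```

View pics/side0.png

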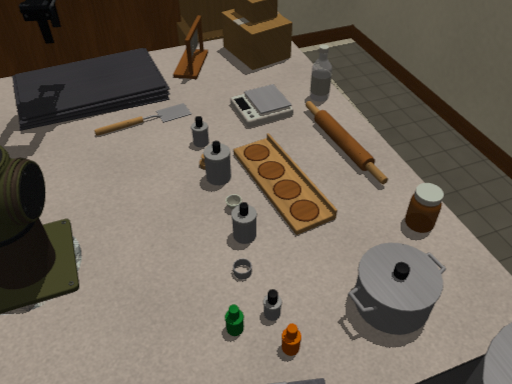

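View pics/top0.png

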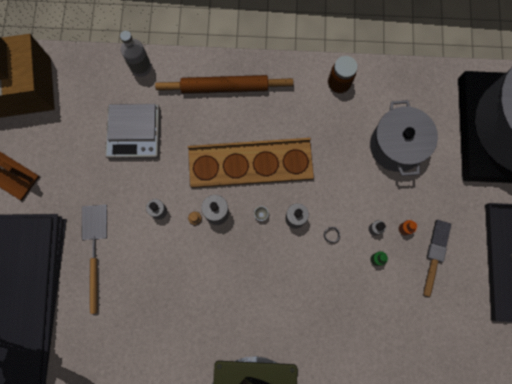

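```bash
python3 - <<'E'
import cv2,numpy as np
t=cv2.imread('pics/top0.png');s=cv2.imread('pics/side0.png')
a=cv2.resize(t[130:270,140:400],None,fx=3,fy=3,interpolation=cv2.INTER_CUBIC)
b=cv2.resize(s[110:370,180:340],None,fx=2.3,fy=2.3,interpolation=cv2.INTER_CUBIC)
cv2.imwrite('pics/tz.png',cv2.convertScaleAbs(a,alpha=1.5));cv2.imwrite('pics/sz.png',b)
E
```

```text
(no output)
```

View pics/tz.png

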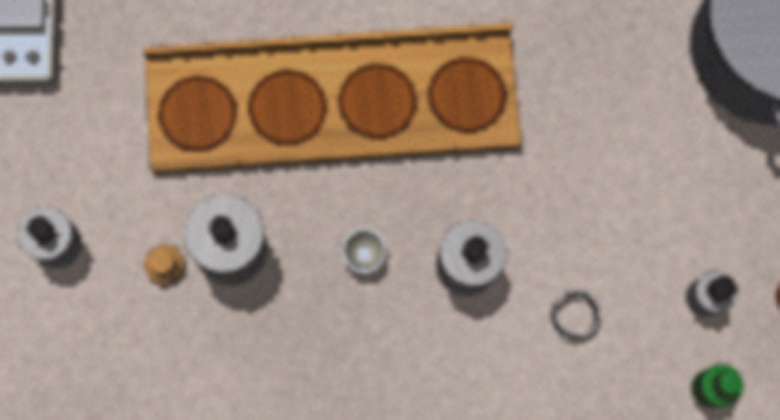

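View pics/sz.png

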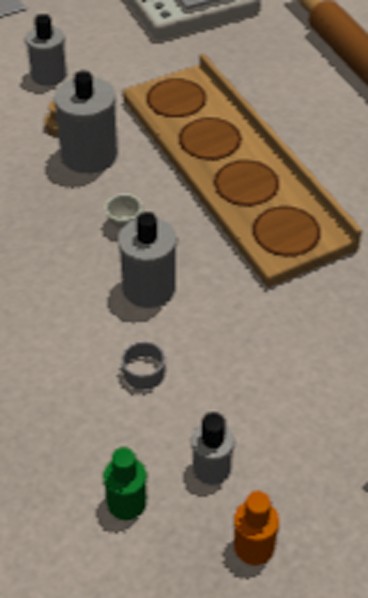

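```bash
cat > m.py <<'E'
from h import *
def knobs(c,rois):
    g=c['pixels'].max(axis=2).astype(np.uint8); k=8
    G=cv2.resize(g,None,fx=k,fy=k,interpolation=cv2.INTER_CUBIC); out=[]
    for (u,v,th) in rois:
        w=13; x0,y0=(u-w)*k,(v-w)*k
        m=(G[y0:y0+2*w*k,x0:x0+2*w*k]<th).astype(np.uint8)
        n,l,st,ce=cv2.connectedComponentsWithStats(m)
        # component nearest centre
        best=min([i for i in range(1,n) if st[i,4]>k*k*15],key=lambda i:np.hypot(*(ce[i]-w*k)))
        p=(ce[best]+[x0,y0]+.5)/k-.5
        cs,_=cv2.findContours((l==best).astype(np.uint8),cv2.RETR_EXTERNAL,cv2.CHAIN_APPROX_NONE)
        out.append((p,st[best,4]/k/k,st[best,:4]/k))
    return out
def marks(c):
    p=cv2.cvtColor(c['pixels'],cv2.COLOR_RGB2HSV); return p
E
python3 - <<'E'
from m import *
T=dict(np.load('top0_cam.npz'));S=dict(np.load('side0_cam.npz'))
a=knobs(T,[(154,207,45),(214,207,45),(298,213,45),(380,226,45)])
b=knobs(S,[(198,124,50),(216,147,50),(243,209,50),(272,296,50)])
for (p,A,bb),(q,B,b2),h in zip(a,b,[58,86,72,44]):
    X,e=tri(T,p,S,q); print(p.round(1),A,bb,q.round(1),B,b2,'X',X.round(4),'gap',round(e,4),'expect z',(h+13)/1000)
for n,c in(('T',T),('S',S)):
    hsv=cv2.cvtColor(c['pixels'],cv2.COLOR_RGB2HSV)
    pts=[(205,168),(235,165),(265,163),(295,161)] if n=='T' else [(257,152),(271,170),(287,189),(305,210)]
    print(n,[hsv[v,u].tolist() for u,v in pts],[hsv[v,u].tolist() for u,v in ([(220,167),(250,164),(200,180)] if n=='T' else [(263,161),(279,180)])])
E
```

```text
[153.7 206.8] 50.296875 [8.875 9.    8.5   8.75 ] [198.5 121.8] 64.671875 [10.625  5.75   6.875 11.625] X [0.4691 0.2723 0.07  ] gap 0.0008 expect z 0.071
[214.  206.8] 48.75 [9.875 8.75  7.375 9.   ] [215.9 147. ] 80.1875 [ 9.5    7.5    7.75  12.375] X [0.4712 0.1188 0.098 ] gap 0.0013 expect z 0.099
[298.1 213.3] 48.0 [9.75  9.375 7.125 8.875] [243.3 209.1] 99.375 [ 9.5   6.75  8.5  13.5 ] X [ 0.4666 -0.0883  0.0841] gap 0.0012 expect z 0.085
[380.1 226.3] 53.859375 [9.25  9.625 8.75  8.625] [272.1 297.1] 126.078125 [ 8.375  6.75  10.125 15.5  ] X [ 0.4476 -0.2978  0.0562] gap 0.001 expect z 0.057
T [[12, 180, 88], [12, 185, 88], [12, 188, 88], [12, 186, 85]] [[17, 146, 124], [16, 150, 124], [15, 145, 102]]
S [[14, 190, 113], [14, 186, 114], [14, 186, 115], [14, 188, 114]] [[17, 145, 172], [16, 147, 147]]
```

```bash
python3 - <<'E'
from m import *
T=dict(np.load('top0_cam.npz'));S=dict(np.load('side0_cam.npz'))
res=[]
for n,c in(('T',T),('S',S)):
    img=cv2.resize(c['pixels'],None,fx=4,fy=4,interpolation=cv2.INTER_CUBIC)
    hsv=cv2.cvtColor(img,cv2.COLOR_RGB2HSV)
    m=((hsv[...,1]>167)&(hsv[...,0]<22)).astype(np.uint8); m=cv2.morphologyEx(m,cv2.MORPH_CLOSE,np.ones((9,9)));m=cv2.morphologyEx(m,cv2.MORPH_OPEN,np.ones((13,13)))
    pts=[(205,168),(235,165),(265,163),(295,161)] if n=='T' else [(257,152),(271,170),(287,189),(305,210)]
    k,l,st,ce=cv2.connectedComponentsWithStats(m); o=[]
    for u,v in pts:
        i=l[v*4,u*4]; p=(ce[i]+.5)/4-.5; o.append(p); 
        cs,_=cv2.findContours((l==i).astype(np.uint8),0,1); print(n,p.round(1),st[i]/4., np.array(cv2.fitEllipse(cs[0])[1])/4)
    res.append(o)
P=[]
for p,q in zip(*res):
    X,e=tri(T,p,S,q);P.append(X);print(X.round(4),round(e,4),onz(T,*p,.018).round(4),onz(S,*q,.018).round(4))
print(np.linalg.norm(np.diff(P,axis=0),axis=1))
E
```

```text
T [205.6 167.2] [ 193.75  156.     24.5    23.25 1789.5 ] [22.94544601 24.36846352]
T [235.5 165.2] [ 223.75  154.     24.5    23.5  1830.75] [23.43624687 24.41130829]
T [265.5 163.2] [ 253.5   152.     25.     23.75 1856.75] [23.49057198 24.7140522 ]
T [295.3 161. ] [ 283.5   149.75   24.5    23.5  1826.5 ] [23.37162399 24.42084122]
S [256.2 152.3] [ 244.25  144.75   25.     16.25 1302.75] [16.10361481 25.16429901]
S [270.8 170. ] [ 258.25  161.5    26.     18.   1489.75] [17.69925308 26.22460938]
S [286.7 189.2] [ 273.75  180.     27.25   19.5  1692.75] [19.24700546 27.44186592]
S [304.1 210.2] [ 290.    200.     29.     21.25 1941.75] [20.96799088 28.94209862]
[0.5906 0.1554 0.0173] 0.001 [0.591  0.1552 0.018 ] [0.5898 0.1546 0.018 ]
[0.5998 0.076  0.0172] 0.0006 [0.5999 0.0759 0.018 ] [0.5992 0.0751 0.018 ]
[ 0.6092 -0.0037  0.0172] 0.0004 [ 0.6092 -0.0037  0.018 ] [ 0.6087 -0.0045  0.018 ]
[ 0.6187 -0.0831  0.0172] 0.0006 [ 0.6188 -0.0831  0.018 ] [ 0.618  -0.0838  0.018 ]
[0.07990898 0.08024543 0.07993889]
```

Call:
carry_out(
  rows=[
    [[0, 0, -1, 2.5, -4.2, 0, 120], [0, 0, -2, 5, -8.4, 0, 120], [0, 0, -3, 7.7, -12.7, 0, 120], [0, 0, -4, 10.3, -17, 0, 120], [0, 0, -5, 12.9, -21.2, 0, 120], [0, 0, -6, 15.5, -25.5, 0, 120], [0, 0, -7, 18, -29.7, 0, 120], [0, 0, -8, 20.6, -34, 0, 120], [0, 0, -9, 23.2, -38.2, 0, 120], [0, 0, -10, 25.8, -42.5, 0, 120], [0, 0, -11, 28.4, -46.7, 0, 120], [0, 0, -11.5, 30.9, -51, 0, 120]],
  ],
)

```text
clock: 1.6
tool_pos: [0.4714, 0.1179, 0.2313]
orientation: [[-0.0, 0.994, 0.112], [0.0, 0.112, -0.994], [-1.0, -0.0, -0.0]]
force: [0.7, 0.4, 0.3]
opening: 0.529
```

Call:
carry_out(
  rows=[
    [[0, 0, 0, 0, 0, -3, 120], [0, 0, 0, 0, 0, -6, 120], [0, 0, 0, 0, 0, -9, 120], [0, 0, 0, 0, 0, -11, 120], [0, 0, 0, 0, 0, -12, 120], [0, 0, 0, 0, 0, -12.5, 120], [0, 0, 0, 0, 0, -12.5, 120]],
  ],
)

```text
clock: 2.48
tool_pos: [0.4712, 0.1195, 0.107]
orientation: [[0.0, 0.993, 0.115], [0.0, 0.115, -0.993], [-1.0, 0.0, 0.0]]
force: [0.1, -0.1, -0.1]
opening: 0.532
```

```bash
python3 - <<'E'
from m import *
c=snap('side','s1');print(r.sense()['tool_pos'],r.sense()['force'])
cv2.imwrite('pics/s1z.png',cv2.resize(c['pixels'][90:210,150:310,::-1],None,fx=4,fy=4))
E
```

```text
[0.47149963 0.11957405 0.10740943] [ 0.09512085  0.12372939 -0.66728897]
```

View pics/s1z.png

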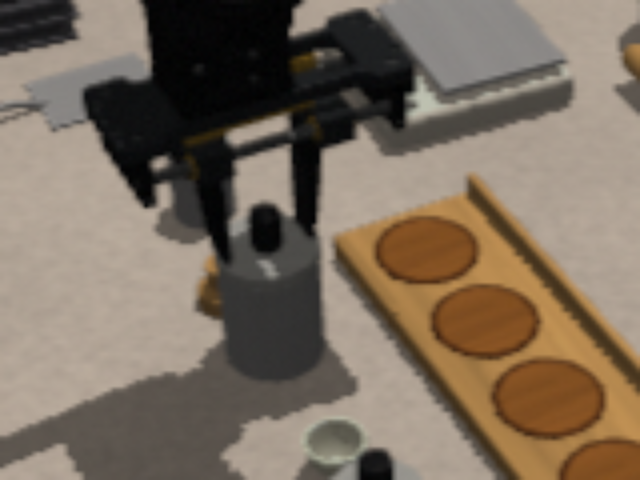

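The open fingers straddle the largest canister's knob (zoomed 265,228), with tips just above the lid. Next I close on it and lift.

Call:
carry_out(
  rows=[
    [[0, 0, 0, 0, 0, 0, 255], [0, 0, 0, 0, 0, 0, 255], [0, 0, 0, 0, 0, 0, 255], [0, 0, 0, 0, 0, 0, 255], [0, 0, 0, 0, 0, 0, 255], [0, 0, 0, 0, 0, 0, 255], [0, 0, 0, 0, 0, 1, 255], [0, 0, 0, 0, 0, 3, 255], [0, 0, 0, 0, 0, 5, 255], [0, 0, 0, 0, 0, 7, 255], [0, 0, 0, 0, 0, 8, 255], [0, 0, 0, 0, 0, 8, 255]],
  ],
)

```text
clock: 4.03
tool_pos: [0.471, 0.1195, 0.187]
orientation: [[0.001, 0.993, 0.115], [0.0, 0.115, -0.993], [-1.0, 0.001, 0.0]]
force: [-0.5, 0.0, -4.6]
opening: 0.205
```

```bash
python3 - <<'E'
from m import *
c=snap('side','s2')
d=snap('top','t2');print(r.sense()['tool_pos'],r.sense()['force'],r.sense()['opening']*95)
cv2.imwrite('pics/s2z.png',np.vstack([cv2.resize(c['pixels'][70:190,150:310,::-1],(480,360)),cv2.resize(d['pixels'][150:240,150:270,::-1],(480,240))]))
E
```

```text
[0.47024846 0.11940125 0.18559014] [-0.71022401 -1.02598452 -5.01894054] 19.384307852266144
```

View pics/s2z.png

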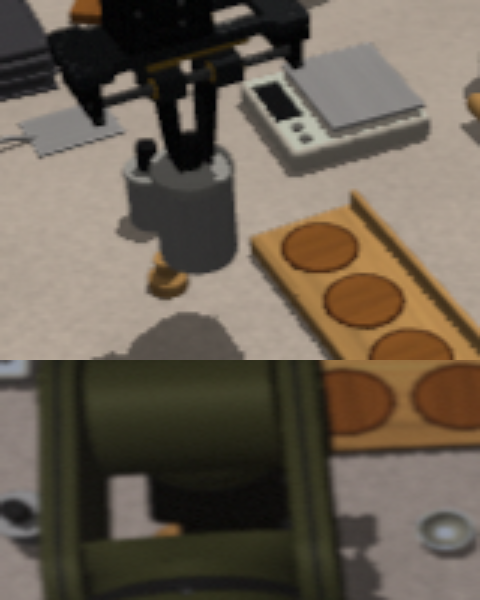

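Call:
carry_out(
  rows=[
    [[0, 0, 0, 0.6, -0.8, 1, 255], [0, 0, 0, 2, -2.6, 2, 255], [0, 0, 0, 3.7, -5, 2, 255], [0, 0, 0, 5.4, -7.4, 2, 255], [0, 0, 0, 7.1, -9.8, 2, 255], [0, 0, 0, 8.9, -12.2, 2, 255], [0, 0, 0, 10.7, -14.6, 2, 255], [0, 0, 0, 12.4, -17, 1, 255], [0, 0, 0, 13.7, -18.8, 0, 255], [0, 0, 0, 14.5, -19.8, -2, 255], [0, 0, 0, 14.8, -20.2, -4, 255], [0, 0, 0, 14.8, -20.2, -5, 255]],
  ],
)

```text
clock: 5.62
tool_pos: [0.6175, -0.0821, 0.1337]
orientation: [[-0.004, 0.993, 0.114], [0.001, 0.114, -0.993], [-1.0, -0.004, -0.002]]
force: [-0.1, 0.7, -4.2]
opening: 0.204
```

```bash
python3 - <<'E'
from m import *
c=snap('side','s3');print(r.sense()['tool_pos'],r.sense()['force'])
cv2.imwrite('pics/s3z.png',cv2.resize(c['pixels'][100:240,220:380,::-1],None,fx=4,fy=4))
E
```

```text
[ 0.6170299  -0.08174976  0.13287965] [-0.71062849  0.67582309 -5.52760332]
```

View pics/s3z.png

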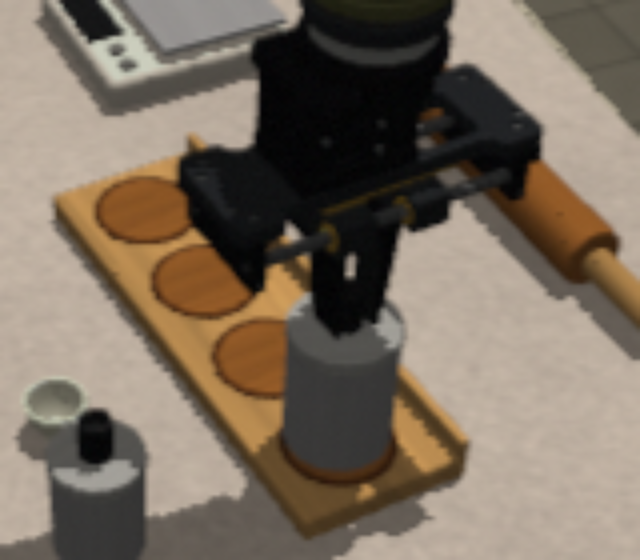

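Call:
carry_out(
  rows=[
    [[0, 0, 0, 0.1, -0.1, -0.3, 255], [0, 0, 0, 0.1, -0.1, -0.6, 255], [0, 0, 0, 0.1, -0.1, -0.6, 255], [0, 0, 0, 0.1, -0.1, -0.6, 255]],
  ],
)

```text
clock: 6.18
tool_pos: [0.6202, -0.0835, 0.1312]
orientation: [[0.001, 0.993, 0.115], [-0.0, 0.115, -0.993], [-1.0, 0.001, 0.0]]
force: [0.8, -0.9, -4.0]
opening: 0.202
```

Call:
carry_out(
  rows=[
    [[0, 0, 0, -0.1, 0, -0.2, 255], [0, 0, 0, -0.1, 0, -0.4, 255], [0, 0, 0, -0.1, 0, -0.5, 255], [0, 0, 0, -0.1, 0, -0.6, 255], [0, 0, 0, -0.1, 0, -0.6, 255]],
  ],
)

```text
clock: 6.8
tool_pos: [0.6191, -0.0835, 0.1248]
orientation: [[0.0, 0.993, 0.115], [-0.0, 0.115, -0.993], [-1.0, 0.0, 0.0]]
force: [-0.5, 0.3, -3.2]
opening: 0.204
```

```bash
python3 - <<'E'
from m import *
c=snap('side','s4');print(r.sense()['tool_pos'],r.sense()['force'])
cv2.imwrite('pics/s4z.png',cv2.resize(c['pixels'][100:240,220:380,::-1],None,fx=4,fy=4))
E
```

```text
[ 0.61907818 -0.08355985  0.12488053] [-0.9158472   0.49970413 -2.09625082]
```

View pics/s4z.png

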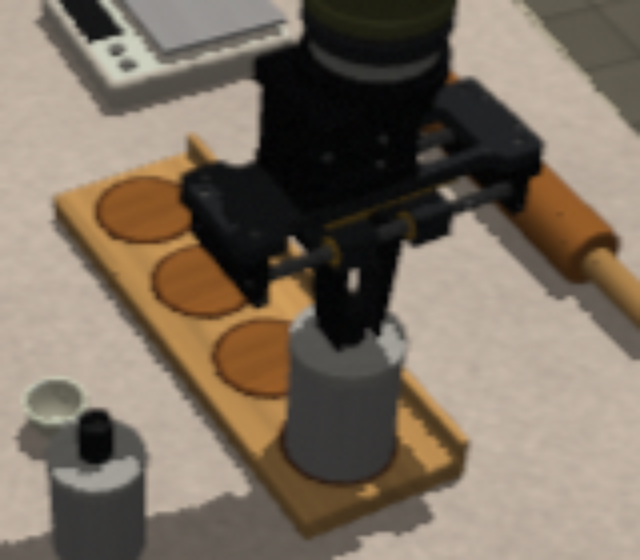

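Call:
carry_out(
  rows=[
    [[0, 0, 0, 0, 0, 0, 120], [0, 0, 0, 0, 0, 0, 120], [0, 0, 0, 0, 0, 0, 120], [0, 0, 0, 0, 0, 1, 120], [0, 0, 0, 0, 0, 3, 120], [0, 0, 0, 0, 0, 6, 120], [0, 0, 0, -2, 0, 7, 120], [0, 0, 0, -6, -0.1, 7, 120], [0, 0, 0, -10, -0.2, 7, 120], [0, 0, 0, -13, -0.3, 6, 120], [0, 0, 0, -15, -0.4, 4, 120], [0, 0, 0, -15.2, -0.4, 2, 120]],
  ],
)

```text
clock: 8.35
tool_pos: [0.4668, -0.0878, 0.1463]
orientation: [[0.003, 0.993, 0.114], [-0.001, 0.114, -0.993], [-1.0, 0.003, 0.001]]
force: [0.1, -0.1, -0.3]
opening: 0.523
```

Call:
carry_out(
  rows=[
    [[0, 0, 0, 0, 0, -2, 120], [0, 0, 0, 0, 0, -4, 120], [0, 0, 0, 0, 0, -5.2, 120], [0, 0, 0, 0, 0, -5.2, 120], [0, 0, 0, 0, 0, -5.2, 120]],
  ],
)

```text
clock: 8.98
tool_pos: [0.4677, -0.0877, 0.0938]
orientation: [[0.002, 0.993, 0.114], [-0.0, 0.114, -0.993], [-1.0, 0.002, 0.001]]
force: [0.7, 0.2, 0.7]
opening: 0.528
```

```bash
python3 - <<'E'
from m import *
c=snap('side','s5');print(r.sense()['tool_pos'],r.sense()['force'])
cv2.imwrite('pics/s5z.png',cv2.resize(c['pixels'][120:260,180:380,::-1],None,fx=4,fy=4))
E
```

```text
[ 0.46779457 -0.0877259   0.09389489] [-0.41944503  0.35629371 -0.41456496]
```

View pics/s5z.png

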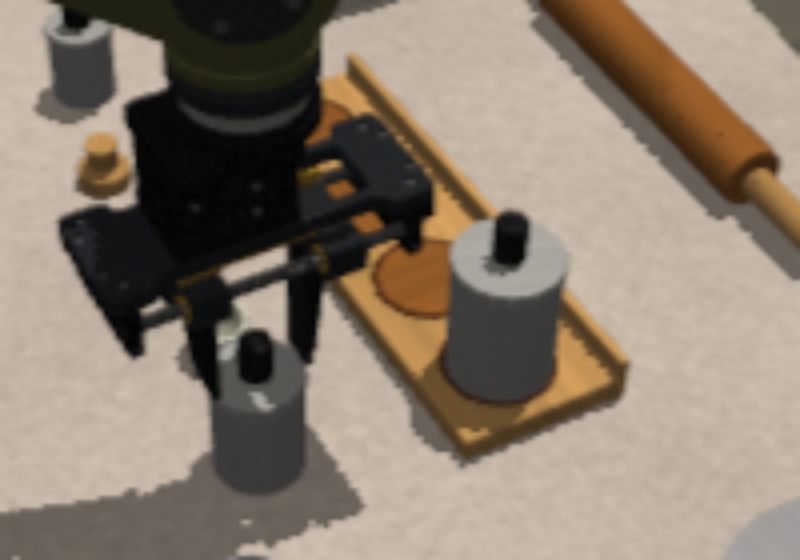

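Largest stands upright on mark a, and the fingers straddle the large one's knob.

Call:
carry_out(
  rows=[
    [[0, 0, 0, 0, 0, 0, 255], [0, 0, 0, 0, 0, 0, 255], [0, 0, 0, 0, 0, 0, 255], [0, 0, 0, 0, 0, 0, 255], [0, 0, 0, 0, 0, 0, 255], [0, 0, 0, 0, 0, 0, 255], [0, 0, 0, 0, 0, 1, 255], [0, 0, 0, 0, 0, 3, 255], [0, 0, 0, 0, 0, 6, 255], [0, 0, 0, 0, 1.5, 8, 255], [0, 0, 0, 0, 4, 8, 255], [0, 0, 0, 0, 6.5, 8, 255]],
  ],
)

```text
clock: 10.52
tool_pos: [0.467, -0.022, 0.1736]
orientation: [[0.001, 0.993, 0.114], [-0.0, 0.114, -0.993], [-1.0, 0.001, 0.0]]
force: [-0.2, -0.7, -2.1]
opening: 0.204
```

Call:
carry_out(
  rows=[
    [[0, 0, 0, 1, 1.5, 0, 255], [0, 0, 0, 3.5, 1.9, 0, 255], [0, 0, 0, 6.5, 1.9, 0, 255], [0, 0, 0, 9.5, 1.9, 0, 255], [0, 0, 0, 12, 1.9, 0, 255], [0, 0, 0, 13.5, 1.9, -1, 255], [0, 0, 0, 14.2, 1.9, -3, 255], [0, 0, 0, 14.2, 1.9, -5, 255], [0, 0, 0, 14.2, 1.9, -5.6, 255], [0, 0, 0, 14.2, 1.9, -5.8, 255], [0, 0, 0, 14.2, 1.9, -6, 255], [0, 0, 0, 14.2, 1.9, -6, 255]],
  ],
)

```text
clock: 12.02
tool_pos: [0.6092, -0.0035, 0.1134]
orientation: [[0.001, 0.993, 0.114], [-0.0, 0.114, -0.993], [-1.0, 0.001, 0.0]]
force: [-0.5, 0.4, -1.1]
opening: 0.203
```

```bash
python3 - <<'E'
from m import *
c=snap('side','s6');print(r.sense()['tool_pos'],r.sense()['force'],r.sense()['opening'])
cv2.imwrite('pics/s6z.png',cv2.resize(c['pixels'][100:240,180:380,::-1],None,fx=4,fy=4))
E
```

```text
[ 0.60931075 -0.00354495  0.11344749] [-0.36142286 -0.17990435 -1.67609717] 0.2009959442900263
```

View pics/s6z.png

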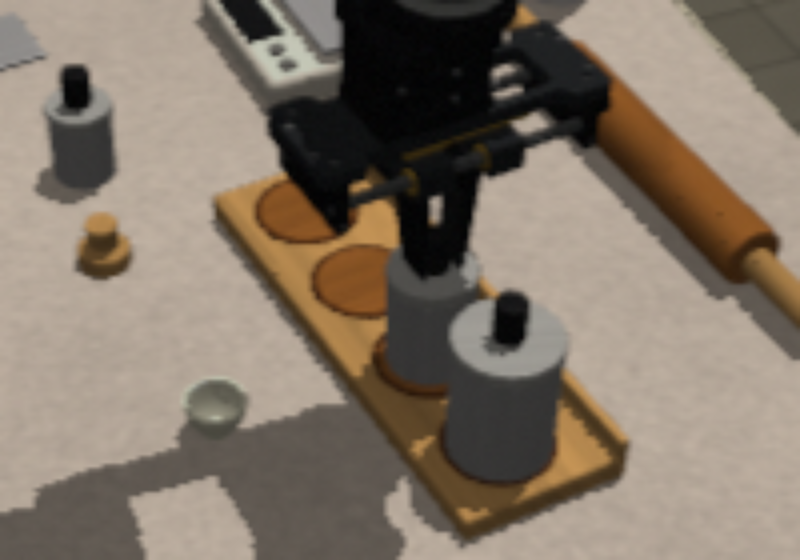

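Call:
carry_out(
  rows=[
    [[0, 0, 0, 0, 0, -0.1, 255], [0, 0, 0, 0, 0, -0.2, 255], [0, 0, 0, 0, 0, -0.2, 255], [0, 0, 0, 0, 0, -0.2, 120], [0, 0, 0, 0, 0, -0.2, 120], [0, 0, 0, 0, 0, -0.2, 120], [0, 0, 0, 0, 0, 1, 120], [0, 0, 0, 0, 0, 4, 120], [0, 0, 0, -1, 2, 7, 120], [0, 0, 0, -3, 6, 7, 120], [0, 0, 0, -5, 10, 7, 120], [0, 0, 0, -7, 14, 7, 120]],
  ],
)

```text
clock: 13.58
tool_pos: [0.5386, 0.1376, 0.184]
orientation: [[0.002, 0.993, 0.114], [0.0, 0.114, -0.993], [-1.0, 0.002, -0.0]]
force: [0.0, -0.9, 0.1]
opening: 0.528
```

Call:
carry_out(
  rows=[
    [[0, 0, 0, -2, 4, 0, 120], [0, 0, 0, -4, 8, 0, 120], [0, 0, 0, -6, 12, -1, 120], [0, 0, 0, -7, 13.6, -3, 120], [0, 0, 0, -7, 13.6, -5, 120], [0, 0, 0, -7, 13.6, -5, 120]],
  ],
)

```text
clock: 14.32
tool_pos: [0.4678, 0.2708, 0.1298]
orientation: [[-0.005, 0.994, 0.114], [-0.003, 0.114, -0.994], [-1.0, -0.005, 0.002]]
force: [0.4, -0.2, -0.0]
opening: 0.529
```

Call:
carry_out(
  rows=[
    [[0, 0, 0, 0, 0, -2, 120], [0, 0, 0, 0, 0, -4, 120], [0, 0, 0, 0, 0, -5, 120], [0, 0, 0, 0, 0, -5.4, 120], [0, 0, 0, 0, 0, -5.4, 120]],
  ],
)

```text
clock: 14.95
tool_pos: [0.4691, 0.2725, 0.0786]
orientation: [[-0.0, 0.993, 0.114], [-0.0, 0.114, -0.993], [-1.0, -0.0, 0.0]]
force: [0.2, -0.2, 0.6]
opening: 0.53
```

```bash
python3 - <<'E'
from m import *
c=snap('side','s7');print(r.sense()['tool_pos'],r.sense()['force'],r.sense()['opening'])
cv2.imwrite('pics/s7z.png',cv2.resize(c['pixels'][80:240,150:350,::-1],None,fx=3.7,fy=3.7))
E
```

```text
[0.46932718 0.27266356 0.07906235] [-0.44187615  0.07470164  0.01461703] 0.5298581606862852
```

View pics/s7z.png

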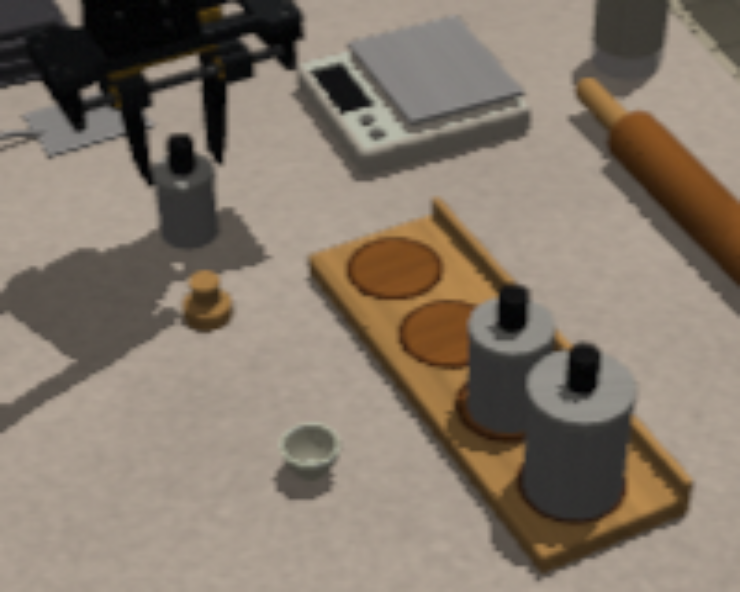

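Call:
carry_out(
  rows=[
    [[0, 0, 0, 0, 0, 0, 255], [0, 0, 0, 0, 0, 0, 255], [0, 0, 0, 0, 0, 0, 255], [0, 0, 0, 0, 0, 0, 255], [0, 0, 0, 0, 0, 0, 255], [0, 0, 0, 0, 0, 0, 255], [0, 0, 0, 0, 0, 1, 255], [0, 0, 0, 0, 0, 3, 255], [0, 0, 0, 0, 0, 6, 255], [0, 0, 0, 1, -1.5, 8, 255], [0, 0, 0, 3, -4.5, 8, 255], [0, 0, 0, 5, -7.5, 8, 255]],
  ],
)

```text
clock: 16.5
tool_pos: [0.5203, 0.196, 0.1603]
orientation: [[0.002, 0.993, 0.115], [0.0, 0.115, -0.993], [-1.0, 0.002, 0.0]]
force: [0.0, 1.3, -2.3]
opening: 0.204
```

Call:
carry_out(
  rows=[
    [[0, 0, 0, 2, -3, 0, 255], [0, 0, 0, 4, -6, 0, 255], [0, 0, 0, 6, -9, 0, 255], [0, 0, 0, 7.4, -11, 0, 255], [0, 0, 0, 8.1, -12.1, -1, 255], [0, 0, 0, 8.1, -12.1, -3, 255], [0, 0, 0, 8.1, -12.1, -5, 255], [0, 0, 0, 8.1, -12.1, -5.6, 255], [0, 0, 0, 8.1, -12.1, -5.8, 255], [0, 0, 0, 8.1, -12.1, -6, 255], [0, 0, 0, 8.1, -12.1, -6, 255]],
  ],
)

```text
clock: 17.88
tool_pos: [0.6004, 0.0766, 0.0993]
orientation: [[0.001, 0.993, 0.115], [0.0, 0.115, -0.993], [-1.0, 0.001, 0.0]]
force: [0.2, -0.0, -1.6]
opening: 0.208
```

```bash
python3 - <<'E'
from m import *
c=snap('side','s8');print(r.sense()['tool_pos'],r.sense()['force'],r.sense()['opening'])
cv2.imwrite('pics/s8z.png',cv2.resize(c['pixels'][80:240,200:380,::-1],None,fx=3.7,fy=3.7))
E
```

```text
[0.60035408 0.07659622 0.09933753] [-0.34693159 -0.27118988 -1.79809628] 0.20700746938592138
```

View pics/s8z.png

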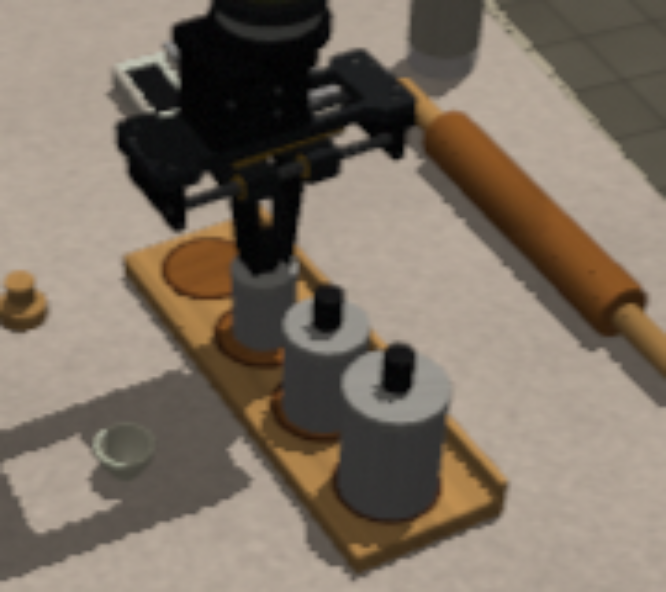

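Call:
carry_out(
  rows=[
    [[0, 0, 0, 0, 0, -0.1, 255], [0, 0, 0, 0, 0, -0.2, 255], [0, 0, 0, 0, 0, -0.2, 255], [0, 0, 0, 0, 0, -0.2, 120], [0, 0, 0, 0, 0, -0.2, 120], [0, 0, 0, 0, 0, -0.2, 120], [0, 0, 0, 0, 0, 1, 120], [0, 0, 0, 0, 0, 4, 120], [0, 0, 0, -1, 0, 7, 120], [0, 0, 0, -4, -2, 8, 120], [0, 0, 0, -7, -6, 8, 120], [0, 0, 0, -9, -10, 8, 120]],
  ],
)

```text
clock: 19.42
tool_pos: [0.5093, -0.0242, 0.18]
orientation: [[0.002, 0.993, 0.116], [-0.0, 0.116, -0.993], [-1.0, 0.002, 0.001]]
force: [-0.0, -1.6, 0.2]
opening: 0.531
```

Call:
carry_out(
  rows=[
    [[0, 0, 0, -2, -4, 0, 120], [0, 0, 0, -4, -8, 0, 120], [0, 0, 0, -5, -12, 0, 120], [0, 0, 0, -6, -16, 0, 120], [0, 0, 0, -6.2, -20, 0, 120], [0, 0, 0, -6.2, -24, 0, 120], [0, 0, 0, -6.2, -27, -2, 120], [0, 0, 0, -6.2, -27.4, -4, 120], [0, 0, 0, -6.2, -27.4, -6, 120], [0, 0, 0, -6.2, -27.4, -7, 120], [0, 0, 0, -6.2, -27.4, -7, 120]],
  ],
)

```text
clock: 20.8
tool_pos: [0.4476, -0.2962, 0.1076]
orientation: [[-0.002, 0.993, 0.116], [0.001, 0.116, -0.993], [-1.0, -0.001, -0.002]]
force: [0.1, 0.5, 0.0]
opening: 0.528
```

```bash
python3 - <<'E'
from m import *
c=snap('side','s9');print(r.sense()['tool_pos'],r.sense()['force'],r.sense()['opening'])
cv2.imwrite('pics/s9z.png',cv2.resize(c['pixels'][180:370,180:380,::-1],None,fx=3.1,fy=3.1))
E
```

```text
[ 0.4480818  -0.29675632  0.1085236 ] [-0.10308093 -0.31940639  0.29044598] 0.5308018228930264
```

View pics/s9z.png

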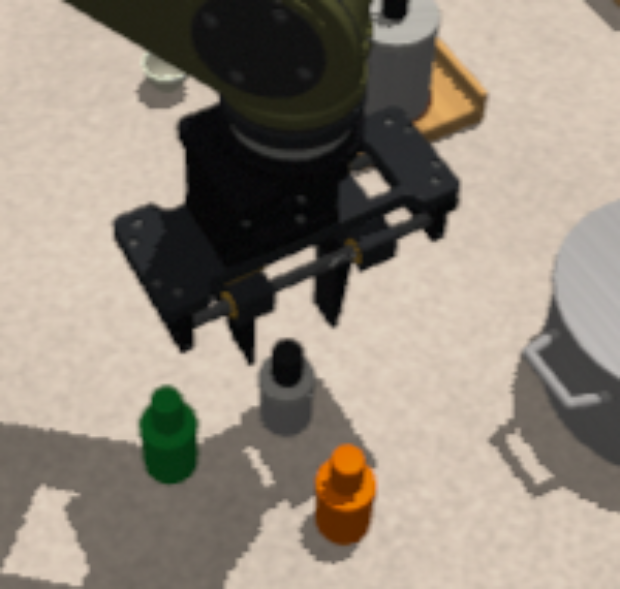

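Call:
carry_out(
  rows=[
    [[0, 0, 0, 0, 0, -1.5, 120], [0, 0, 0, 0, 0, -3, 120], [0, 0, 0, 0, 0, -4, 120], [0, 0, 0, 0, 0, -4.4, 120], [0, 0, 0, 0, 0, -4.4, 120]],
  ],
)

```text
clock: 21.48
tool_pos: [0.4478, -0.2974, 0.0643]
orientation: [[-0.001, 0.993, 0.114], [0.0, 0.114, -0.993], [-1.0, -0.001, -0.001]]
force: [0.4, 0.1, -0.1]
opening: 0.529
```

```bash
python3 - <<'E'
from m import *
c=snap('side','s10');print(r.sense()['tool_pos'],r.sense()['force'],r.sense()['opening'])
cv2.imwrite('pics/s10z.png',cv2.resize(c['pixels'][180:370,180:380,::-1],None,fx=3.1,fy=3.1))
E
```

```text
[ 0.44808902 -0.29765503  0.06474925] [ 0.62928711  0.98025838 -0.27193097] 0.5299366087948307
```

View pics/s10z.png

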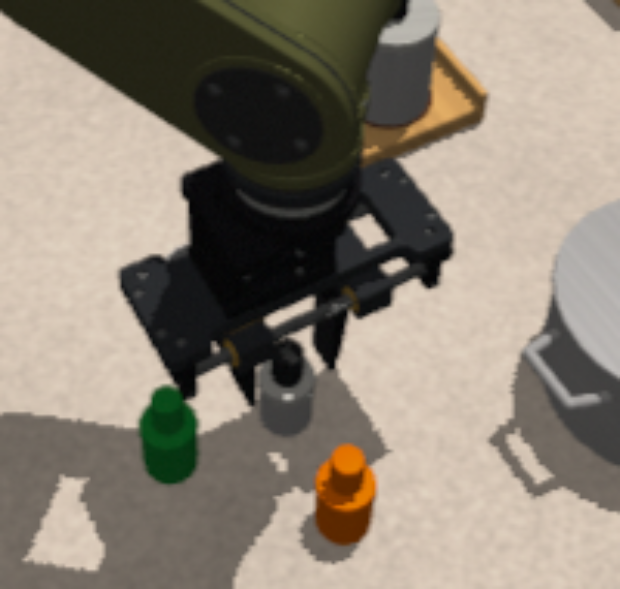

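Call:
carry_out(
  rows=[
    [[0, 0, 0, 0, 0, 0, 255], [0, 0, 0, 0, 0, 0, 255], [0, 0, 0, 0, 0, 0, 255], [0, 0, 0, 0, 0, 0, 255], [0, 0, 0, 0, 0, 0, 255], [0, 0, 0, 0, 0, 0, 255], [0, 0, 0, 0, 0, 1, 255], [0, 0, 0, 0, 0, 3, 255], [0, 0, 0, 0, 0, 6, 255], [0, 0, 0, 0, 0, 9, 255], [0, 0, 0, 0, 1, 12, 255], [0, 0, 0, 0, 3, 13, 255]],
  ],
)

```text
clock: 23.02
tool_pos: [0.4489, -0.2679, 0.1975]
orientation: [[0.003, 0.994, 0.113], [-0.002, 0.113, -0.994], [-1.0, 0.003, 0.003]]
force: [0.3, 0.0, -1.4]
opening: 0.202
```

Call:
carry_out(
  rows=[
    [[0, 0, 0, 0, 3, 0, 255], [0, 0, 0, 0, 7, 0, 255], [0, 0, 0, 0, 11, 0, 255], [0, 0, 0, 0, 15, 0, 255], [0, 0, 0, 1, 19, 0, 255], [0, 0, 0, 3, 23, 0, 255], [0, 0, 0, 5, 27, 0, 255], [0, 0, 0, 7, 31, 0, 255], [0, 0, 0, 9, 35, 0, 255], [0, 0, 0, 11.5, 39, 0, 255], [0, 0, 0, 13.5, 41.5, 0, 255], [0, 0, 0, 14.3, 42.3, -1, 255]],
  ],
)

```text
clock: 24.52
tool_pos: [0.5911, 0.1574, 0.1843]
orientation: [[0.0, 0.993, 0.117], [0.0, 0.117, -0.993], [-1.0, 0.0, -0.0]]
force: [-0.6, 0.3, -0.8]
opening: 0.205
```

Call:
carry_out(
  rows=[
    [[0, 0, 0, 0, 0, -2, 255], [0, 0, 0, 0, 0, -5, 255], [0, 0, 0, 0, 0, -8, 255], [0, 0, 0, 0, 0, -9, 255], [0, 0, 0, 0, 0, -9.6, 255], [0, 0, 0, 0, 0, -9.9, 255], [0, 0, 0, 0, 0, -10, 255], [0, 0, 0, 0, 0, -10, 255]],
  ],
)

```text
clock: 25.52
tool_pos: [0.5915, 0.1556, 0.0854]
orientation: [[0.001, 0.993, 0.115], [0.0, 0.115, -0.993], [-1.0, 0.001, -0.0]]
force: [0.6, 0.1, 0.1]
opening: 0.203
```

```bash
python3 - <<'E'
from m import *
c=snap('side','s11');print(r.sense()['tool_pos'],r.sense()['force'],r.sense()['opening'])
cv2.imwrite('pics/s11z.png',cv2.resize(c['pixels'][80:240,200:380,::-1],None,fx=3.7,fy=3.7))
E
```

```text
[0.59140595 0.155608   0.08540208] [-0.30508231 -0.34702073 -0.66143076] 0.20269090162385892
```

View pics/s11z.png

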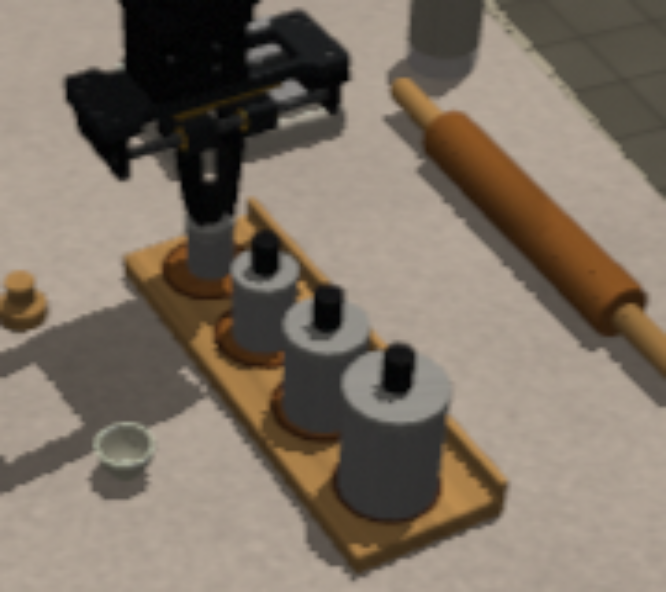

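Call:
carry_out(
  rows=[
    [[0, 0, 0, 0, 0, -0.1, 255], [0, 0, 0, 0, 0, -0.2, 255], [0, 0, 0, 0, 0, -0.2, 255], [0, 0, 0, 0, 0, -0.2, 120], [0, 0, 0, 0, 0, -0.2, 120], [0, 0, 0, 0, 0, -0.2, 120], [0, 0, 0, 0, 0, 1, 120], [0, 0, 0, 0, 0, 4, 120], [0, 0, 0, 0, 0, 8, 120], [0, 0, 0, -2, 1, 13, 120], [0, 0, 0, -5, 5, 16, 120], [0, 0, 0, -9, 10, 16, 120]],
  ],
)

```text
clock: 27.08
tool_pos: [0.5033, 0.2554, 0.2502]
orientation: [[0.008, 0.994, 0.112], [0.003, 0.112, -0.994], [-1.0, 0.009, -0.002]]
force: [0.7, 0.6, 0.2]
opening: 0.532
```

Call:
carry_out(
  rows=[
    [[0, 0, 0, -5, 5, 0, 120], [0, 0, 0, -10, 9, 0, 120], [0, 0, 0, -15, 13, 0, 120], [0, 0, 0, -18, 18, 0, 120], [0, 0, 0, -20, 22, 0, 120], [0, 0, 0, -22, 26, 0, 120], [0, 0, 0, -24, 30, 0, 120], [0, 0, 0, -24, 30, 0, 120]],
  ],
)

```text
clock: 28.08
tool_pos: [0.2604, 0.5562, 0.2454]
orientation: [[0.0, 0.993, 0.118], [0.001, 0.118, -0.993], [-1.0, 0.0, -0.001]]
force: [1.0, 0.3, 0.3]
opening: 0.533
```

```bash
python3 - <<'E'
from m import *
c=snap('side','s12');d=snap('top','t12');print(r.sense()['clock'],r.sense()['tool_pos'],r.sense()['force'])
cv2.imwrite('pics/f.png',np.hstack([cv2.resize(c['pixels'][100:240,220:350,::-1],(390,420)),cv2.resize(d['pixels'][120:200,180:320,::-1],(400,420*400//735)) if 0 else cv2.copyMakeBorder(cv2.resize(d['pixels'][120:200,180:315,::-1],None,fx=3,fy=3),0,180,0,0,0)]))
E
```

```text
28.175 [0.26185498 0.5542084  0.24511727] [-0.37214161 -0.19889164 -0.32319224]
```

View pics/f.png

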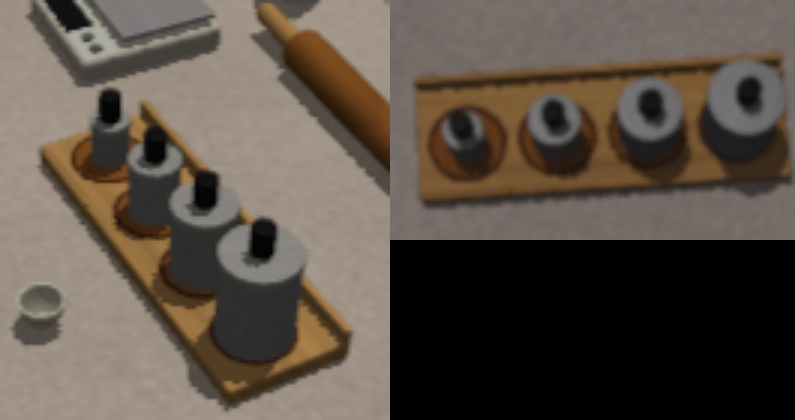

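Four canisters stand in order. Next I measure how well each is centred.

```bash
python3 - <<'E'
from m import *
T=dict(np.load('t12_cam.npz'));S=dict(np.load('s12_cam.npz'))
M=dict(d=(.5906,.1554,44),c=(.5998,.076,58),b=(.6092,-.0037,72),a=(.6187,-.0831,86))
for k,(x,y,h) in M.items():
    X0=(x,y,.018+(h+13)/1000)
    p0=proj(T,X0);q0=proj(S,X0)
    a=knobs(T,[(int(round(p0[0])),int(round(p0[1])),38)])[0];b=knobs(S,[(int(round(q0[0])),int(round(q0[1])),50)])[0]
    X,e=tri(T,a[0],S,b[0]);print(k,'err mm',((X-X0)*1000).round(1),'gap',round(e*1000,1),a[1],b[1])
E
```

```text
d err mm [-0.2 -0.1 -1.4] gap 0.1 48.546875 70.390625
c err mm [-0.6  0.1 -0.4] gap 1.5 47.828125 85.09375
b err mm [-1.4 -0.9 -0.5] gap 0.9 52.3125 89.6875
a err mm [-0.8 -1.3 -1.2] gap 0.8 53.046875 98.265625
```

All four sit within 2 mm of their mark centres, at the right heights for standing upright on the board.

```bash
python3 -c "
from station import r
print(r.close_job())"
```

```text
the job is handed in; nothing more can be done
None
```

All four canisters are standing upright on their marks in order of size, and the job is handed in at about 28 s of the 96 s allowed. The scale is at the left (+y) end, so the small one is on mark d, the medium on c, the large on b and the largest on a.

- **Method:** I picked each canister up by its knob from above and set it down gently. None tipped, and the highest force I read at the wrist was about 6 N.
- **Last check:** Measuring the knobs again from both cameras put every canister within 2 mm of its mark centre. Their heights were 0.4 to 1.4 mm below the expected values, which is within the 2 mm calibration. The gripper was well clear and touching nothing.
- **Disagreements:** No check failed.

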